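# Emergency lid release of a bench centrifuge

## Task

The bench centrifuge has lost power with its lid locked: take the orange-handled release pin from its blue rack, push its steel rod through the orange-ringed hole in the sloping front panel and gently press the hidden spring latch until it trips and the lid swings up by itself. Then draw the pin out and put it back upright in its rack, fully home, with the lid left open. Do not force the pin or the lid, and leave the bottles and the tube rack alone.

Things in the scene. Friction and masses are not known exactly. Their poses are not given: they have to be found in the camera images.
- pin_grip (a point): Release pin, loose, 70 g: a round orange handle, 18 mm across and 60 mm long, with a steel rod 6 mm across that sticks out 78 mm straight below it. This point is the middle of the handle, on its axis, 108 mm from the rod's tip; z runs from tip to handle. At the start the pin hangs upright in the rack, the handle's lower end resting on the rack's top.
- pin_tip (a point): The tip of the pin's rod, 108 mm from the handle's middle, on the same axis; the same axes.
- rack_hole (a point): Blue pin rack, fixed: 80 x 80 mm, 90 mm high, with a 10 mm thick top plate. This point is the centre of the round 12 mm hole in it, at the top surface. The pin is home when the rod hangs in this hole and the handle's lower end rests on the top surface: the handle's middle 30 mm above this point, the tip 78 mm below it.
- release_port: The grey 60 x 60 mm tile in the centrifuge's sloping front panel, level with the panel's face, with the round 12 mm access hole (bevelled mouth, orange ring) at its centre. The origin is the centre of the hole at the panel's face; z points straight out along the hole's axis (35 degrees from vertical, leaning to the machine's front); y is level, x points up the slope.
- bore_end (a point): Inner end of the hole's 10 mm long bore, on its axis. Beyond, on the axis, is the hidden latch plate, 28 mm square, facing the hole, 12 to 40 mm past this point, different each time: feel for it. It slides along the axis on a spring: about 4 N to start it, 6 N more per 10 mm; it trips after 7 to 9 mm and meets a hard stop at 13 mm. Over 22 N between pin and machine is forcing.
- centrifuge: White bench centrifuge, fixed: 290 mm deep (x), 240 wide (y), 142 high, lid shut. The origin is on the bench under its middle; x points from front to back. Its front panel (110 mm long) slopes up at 35 degrees from 60 mm above the bench in front to 123 mm at the lid's front edge, and has a dark display and keys; the access hole is 60 mm to the -y side of its middle, 55 mm up the slope.
- lid (a joint): The centrifuge's lid, a white plate 196 x 236 mm with a round window, hinged at its back edge, 126 mm above the bench. The joint reads about 0 (under 0.03) shut and locked, in radians; once the latch has tripped, its spring lifts it in about 2 s to its stop at 1.15, where it stays. Its front edge rises and goes back as it opens.
- lid_front (a point): The middle of the lid's front edge, on its top.
- amber_bottle: Bystander: brown glass bottle with black cap, 60 mm across, 130 mm high; the origin is under its centre.
- clear_bottle: Bystander: clear glass bottle with orange cap, 64 mm across, 140 mm high; the origin is under its centre.
- tube_rack: Bystander: green rack with eight blue-capped tubes, 110 x 70 mm, 78 mm high; the origin is under its centre.
There are look-alikes about, which are no part of the job. Of the things like the part that bears pin_grip, leave any that is green or white; of the rest the smaller one is meant.

How it is judged:
By the outcome, as a careful person would: the job done as asked, in the order asked, and still so for the second after the job is handed in, with the robot touching nothing.
It also fails if it takes over 51 s, if anything falls off the work surface, if the arm or the gripper's body presses on something with over 40 N, if the wrist force passes 120 N, or if a joint passes its speed limit or range.

## Robot

A 6-joint arm with a two-finger parallel gripper is mounted at the origin on the work surface. World frame = base frame: x ahead of the robot, y to its left, z up, the work surface at z = 0. Lengths are in mm, angles in rad, forces in N, time in s.
With the tool pointing down it reaches from about 350 to 875 mm from the base axis. Payload 4.2 kg.
Tool frame: the origin (TCP) lies midway between the tips of the shut fingers; the grasp point (between the pads) lies 19 mm behind it; z points along the fingers, y is the line along which they close (so a half turn about z gives the same grasp; the last joint's range is limited). The gripper opens to 85 mm and grips with 20 to 120 N. Pads are 22 mm wide; open, the fingers measure 114 mm over their backs; the gripper's body (76 mm by 85 mm) begins 54 mm behind the grasp point. The pads swing forward as they close: fully open they stand 13 mm farther back than shut.
Start: joints at [-0.964, 0.385, 0.008, 0, -1.194, -0.259], TCP at [213.033, -587.551, 231.312] pointing down, gripper open.
Joint ranges: [-3.14, 3.14], [-1.21, 2.06], [-1.07, 1.41], [-3.16, 2.05], [-2.99, -0.16], [-3.1, 3.1]. Speed limits (rad/s): [2.79, 2.79, 3.14, 3.14, 3.14, 3.14].

## Interface

Orientations are given as a unit quaternion [x, y, z, w].
In Python, from bench import arm gives the robot as it stands.
- The arm moves only by the tool send_rows, never from a script. Its argument "targets" is a list of rows, each an object of numbers: "gripper": the gripper command: -1 is fully open, 1 is shut, values between are in proportion; "x", "y", "z": the shift along the tool's x, y, z in cm; "ax", "ay", "az": the turn, a rotation vector about the tool's x, y, z in degrees. A call has 1 to 5 rows; each row shifts and turns the commanded pose from where the row before left it, along the tool's axes as they then stand; what a row does not reach is not made up. A row lasts 1/12 s, in which the tool goes at most 41.7 mm and 7.16 degrees, less where a joint would pass 70% of its speed; a pose out of reach is approached as far as the arm can. A call is refused whole if a number of a shift passes 4.17 or a number of a turn 7.16, either way. A call with a gripper value outside its range is refused whole. The fingers move at their own pace and stop on an object; the grip force is fixed at half the most. Time passes only in rows, so rows that do not move let the fingers close. It gives the time, the measured TCP pose, the force, the opening and the grip force at its end, in the units of the state.
- arm.read_state(): the state, without advancing time (a new reading comes with each control period).
- arm.get_image(name): name is "side" or "top"; returns (picture, depth): 480x640x3 uint8, red, green, blue; 480x640 float32, mm along the optical axis (not along the pixel's ray), 0 where there is no reading.
- arm.camera_model(name): a dict with "fx", "fy", "cx", "cy" (pixels), "cam_to_world" (4x4, takes a point from camera to world coordinates). Camera axes: x right, y down, z forward; pixel columns grow to the right and rows downward; lengths in mm; the calibration is good to about 2 mm. A picture is of the moment at which its call begins. camera_model takes no time and is no camera call.
- arm.job_done(): hands the job in; it is judged then, once.
Trained networks look in the newest picture that a camera, given by its name, has taken for a name from the list of things; names that differ only in an ending like _2 or _b are one class to them, and where a whole thing is asked for, a point or a joint stands for the part that bears it (a point fixed in the world has none). Each returns a list of dicts, best first, with "score" (0 to 1); they miss things now and then, are a little off and sometimes report something else, mostly with a low value. They report only what shows in the picture. A call takes as long as a camera call. They do not tell look-alikes from the thing itself.
- arm.boxes_of(camera, thing): "rect" ([left, top, width, height] in pixels, round what is visible of it).
The state is a dict: "clock": time; "joints": joint angles; "joint_vel": joint speeds; "joint_efforts": joint torques, N m; "position": TCP position; "ee_rot": TCP orientation; "contact_force": force on the tool from outside, world axes, zero at the start; "wrist_torque": the same for the moment, N m; "gripper_width": finger opening in mm; "grasp_force": force on a finger pad.
Only numpy, scipy, OpenCV 4.12 (cv2) and the standard library are available. Lean on these libraries where they do the work, as an engineer would, in place of code of your own. Each camera call takes 0.05 s, during which the arm holds its last target. There are 200 camera calls.

## Working session

There is one attempt and no reset: what is moved stays moved. The work goes in short steps, Python scripts to look and compute and a tool call to move; the robot and the scene stay as the last step left them, time stands still between calls to the robot, and variables do not carry over. Pictures are saved under pics/ and viewed, at most 10 in all, crops included, and the job is handed in when it is done.

Besides the shell and the picture viewer there is one more tool, called after "Request:" as a command line: name --argument value ..., lists and objects as JSON in quotes. send_rows: Moves the arm, as the interface text tells. Its arguments: {"type":"object","properties":{"targets":{"type":"array"}},"required":["targets"]}

```bash
mkdir -p pics; ls
python3 - <<'E'
from bench import arm
import cv2,numpy as np
for c in("side","top"):
    im,d=arm.get_image(c); cv2.imwrite(f"pics/{c}0.png",im[:,:,::-1]); np.save(f"pics/{c}0.npy",d)
    m=arm.camera_model(c); print(c,m["fx"],m["cx"],m["cy"],np.round(m["cam_to_world"],3).tolist())
    for t in("pin_grip","rack_hole","release_port","centrifuge","lid"):
        try: print(t,[(np.round(b["rect"]).tolist(),round(b["score"],2)) for b in arm.boxes_of(c,t)][:5])
        except Exception as e: print(t,e)
s=arm.read_state(); print(s)
E
```

```text
pics
side 436.8432613389071 326.3935415656385 232.9217777737254 [[0.993, -0.095, 0.075, 494.751], [-0.121, -0.752, 0.648, -535.833], [-0.005, -0.652, -0.758, 716.528], [0.0, 0.0, 0.0, 1.0]]
pin_grip [([312.0, 236.0, 15.0, 68.0], 0.96), ([374.0, 314.0, 15.0, 46.0], 0.83), ([316.0, 347.0, 19.0, 67.0], 0.6), ([309.0, 305.0, 10.0, 30.0], 0.58), ([351.0, 159.0, 31.0, 35.0], 0.22)]
rack_hole [([286.0, 302.0, 59.0, 72.0], 0.56)]
release_port [([351.0, 161.0, 31.0, 34.0], 0.78)]
centrifuge [([220.0, 112.0, 177.0, 151.0], 0.57), ([352.0, 158.0, 30.0, 34.0], 0.52)]
lid [([222.0, 114.0, 138.0, 94.0], 0.94)]
top 472.3872242478359 327.531369457454 239.14992288245065 [[0.004, -0.984, 0.178, 386.225], [-1.0, -0.009, -0.029, -12.174], [0.03, -0.178, -0.984, 1135.85], [0.0, 0.0, 0.0, 1.0]]
pin_grip [([432.0, 249.0, 32.0, 21.0], 0.73), ([344.0, 248.0, 15.0, 18.0], 0.62), ([398.0, 259.0, 9.0, 8.0], 0.51)]
rack_hole []
release_port [([222.0, 185.0, 37.0, 28.0], 0.62)]
centrifuge [([150.0, 175.0, 170.0, 161.0], 0.87)]
lid [([150.0, 197.0, 147.0, 138.0], 0.65)]
{'clock': 0.6, 'joints': array([-9.64412175e-01,  3.84705059e-01,  7.88261226e-03,  6.15862246e-06,
       -1.19399178e+00, -2.58594804e-01]), 'joint_vel': array([-9.40500472e-04, -1.50848826e-04, -4.28233582e-04, -2.73625863e-04,
        6.92263898e-05, -1.13591121e-03]), 'joint_efforts': array([-8.43460793e-05, -3.91829002e+01,  1.88529950e+01,  4.18878481e+00,
       -3.97146332e-04, -1.46602014e-05]), 'position': array([ 213.02219936, -587.55051985,  231.30311529]), 'ee_rot': array([-1.73020704e-01,  9.84918187e-01,  6.92376703e-06, -6.34991477e-06]), 'contact_force': array([0.52775756, 0.04745322, 0.61211586]), 'wrist_torque': array([0.00198954, 0.0196514 , 0.02354268]), 'grasp_force': 0.0, 'gripper_width': 85.41341565549077}
```

View pics/side0.png

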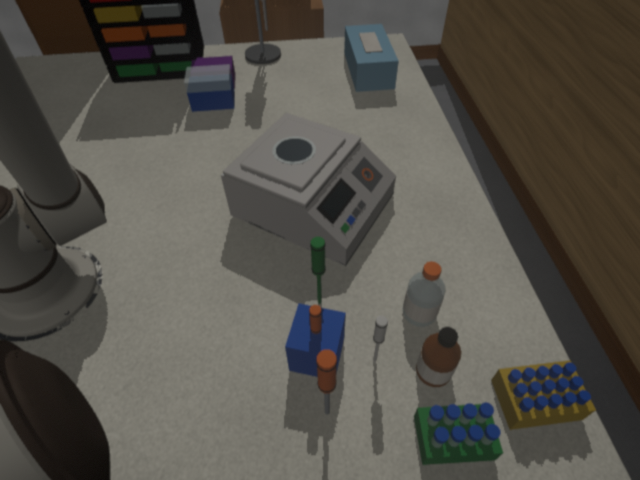

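View pics/top0.png

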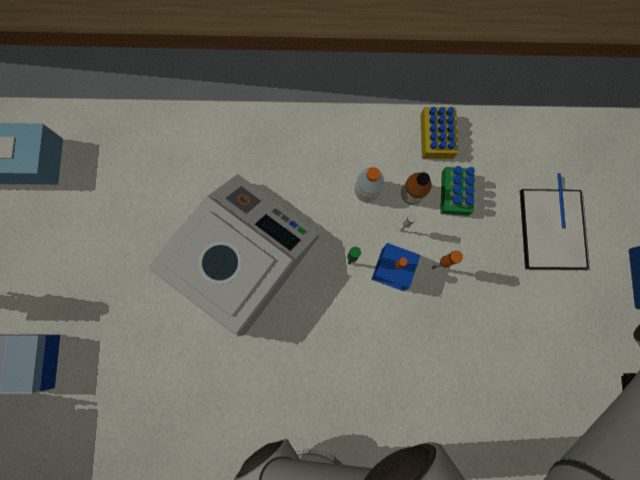

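The side view shows the target pin (small orange handle, about (316,318)) in the blue rack at (317,340). A bigger orange look-alike is at (327,370), a green one at (318,255) and a white one at (380,330). The port's orange ring is at (368,174) in the side view and (243,200) in the top view.

```bash
cat > h.py <<'E'
import numpy as np,cv2
from bench import arm
def cloud(c,d):
    m=arm.camera_model(c);v,u=np.mgrid[:480,:640]
    P=np.stack([(u-m["cx"])/m["fx"]*d,(v-m["cy"])/m["fy"]*d,d],-1)
    M=np.array(m["cam_to_world"]);return P@M[:3,:3].T+M[:3,3]
def proj(c,p):
    m=arm.camera_model(c);M=np.linalg.inv(np.array(m["cam_to_world"]));q=M[:3,:3]@np.array(p)+M[:3,3]
    return [m["fx"]*q[0]/q[2]+m["cx"],m["fy"]*q[1]/q[2]+m["cy"]]
def ray(c,uv):
    m=arm.camera_model(c);M=np.array(m["cam_to_world"])
    r=M[:3,:3]@np.array([(uv[0]-m["cx"])/m["fx"],(uv[1]-m["cy"])/m["fy"],1]);return M[:3,3],r
def onz(c,uv,z):
    o,r=ray(c,uv);return o+r*(z-o[2])/r[2]
E
python3 - <<'E'
from h import *
for c in("side","top"):
    im=cv2.imread(f"pics/{c}0.png");d=np.load(f"pics/{c}0.npy");P=cloud(c,d);ok=d>0
    hsv=cv2.cvtColor(im,cv2.COLOR_BGR2HSV);H,S,V=cv2.split(hsv)
    box=np.zeros((480,640),bool)
    if c=="side": box[295:380,280:350]=1
    else: box[235:295,365:425]=1
    blue=ok&box&(H>105)&(H<130)&(S>120)
    t=blue&(abs(P[...,2]-90)<6)
    print(c,"rack z",np.percentile(P[blue][:,2],[50,90,99]),"top rect xy",cv2.minAreaRect(P[t][:,:2].astype(np.float32)),t.sum())
    hn=ok&box&((H<14)|(H>172))&(S>140)&(P[...,2]>85)
    Q=P[hn];print("handle n",len(Q),np.median(Q,0),Q.min(0),Q.max(0))
    top=Q[Q[:,2]>Q[:,2].max()-8];print("top",top.mean(0),len(top))
    vs,us=np.nonzero(hn);print("px",us.min(),us.max(),vs.min(),vs.max())
    b=np.zeros((480,640),bool)
    if c=="side": b[158:196,350:385]=1
    else: b[184:214,222:262]=1
    ring=b&((H<14)|(H>172))&(S>110);vs,us=np.nonzero(ring)
    print("ring",us.mean(),vs.mean(),len(us),us.min(),us.max(),vs.min(),vs.max(),P[ring].mean(0),ring.any())
    Z=P[b&ok];A=Z
    for _ in range(5):
        mu=A.mean(0);n=np.linalg.svd(A-mu,full_matrices=False)[2][2];n*=np.sign(n[2]);r=abs((Z-mu)@n);A=Z[r<3]
    print("plane",n,np.degrees(np.arccos(n[2])),np.degrees(np.arctan2(n[1],n[0])),len(A),len(Z))
    if len(us):
        el=cv2.fitEllipse(cv2.convexHull(np.stack([us,vs],1).astype(np.float32)));print("ell",el)
        o,rr=ray(c,el[0]);print("ring centre",o+rr*((mu-o)@n)/(rr@n))
    # lid top plane rect
    w=np.zeros((480,640),bool)
    if c=="side": w[110:265,218:400]=1
    else: w[172:340,145:325]=1
    g=w&ok&(P[...,2]>50);print("cf rect",cv2.minAreaRect(P[g][:,:2].astype(np.float32)))
E
```

```text
side rack z [90.89648719 92.58323872 93.7252739 ] top rect xy ((515.905029296875, -199.12026977539062), (79.43243408203125, 79.08097839355469), 70.4567642211914) 1803
handle n 584 [ 517.55282289 -298.67677735  193.22235198] [ 508.05241603 -311.26590666   98.49720989] [ 532.16644849 -192.08491008  201.43706113]
top [ 520.35339051 -300.39453136  198.32423447] 291
px 310 335 306 379
ring 366.92452830188677 173.66037735849056 53 362 372 168 180 [662.18153491 151.38201216  93.49596834] True
plane [ 0.46515147 -0.33623589  0.81888921] 35.02624671660137 -35.86137779560761 1276 1325
ell ((367.11724853515625, 173.8140106201172), (9.427898406982422, 13.31335735321045), 145.81040954589844)
ring centre [662.65903825 151.62777208  92.77080272]
cf rect ((514.1580810546875, 117.95361328125), (352.3349609375, 296.2703857421875), 54.80162048339844)
top rack z [90.25160794 92.93691733 95.36640866] top rect xy ((517.6577758789062, -200.1179656982422), (79.314453125, 80.728515625), 70.29090881347656) 1148
handle n 55 [ 516.15319011 -195.92546356  148.03960769] [ 509.00858979 -207.44956916  100.57719726] [ 525.55680276 -191.34363704  154.59500515]
top [ 517.3835423  -199.90961975  150.63575488] 32
px 395 406 258 267
ring 243.1076923076923 199.15384615384616 65 237 249 194 204 [665.45038279 149.3430473   91.78068557] True
plane [ 0.46716377 -0.34335831  0.81477793] 35.434589590900615 -36.31532408503412 1074 1197
ell ((243.13412475585938, 199.2167205810547), (9.587265014648438, 13.25869083404541), 111.31707763671875)
ring centre [665.40365356 149.38050886  91.28513611]
cf rect ((548.4857788085938, 159.8840789794922), (240.9838104248047, 290.21502685546875), 53.67300796508789)
```

Request:
send_rows --targets '[{"x": -3.2,"y": 2.0,"gripper": -0.4},{"x": -3.2,"y": 2.0,"gripper": -0.4},{"x": -3.2,"y": 2.0,"gripper": -0.4},{"x": -3.2,"y": 2.0,"gripper": -0.4},{"x": -3.2,"y": 2.0,"gripper": -0.4}]'

```text
$.targets[0]: bad value
```

Request:
send_rows --targets '[{"x": -3.2,"y": 2.0,"gripper": -0.4},{"x": -3.2,"y": 2.0,"gripper": -0.4},{"x": -3.2,"y": 2.0,"gripper": -0.4},{"x": -3.2,"y": 2.0,"gripper": -0.4},{"x": -3.2,"y": 2.0,"gripper": -0.4}]'

```text
$.targets[0]: bad value
```

Request:
send_rows --targets '[{"x": -3.2,"y": 2.0,"gripper": -0.4},{"x": -3.2,"y": 2.0,"gripper": -0.4},{"x": -3.2,"y": 2.0,"gripper": -0.4},{"gripper": -0.4}]'

```text
$.targets[0]: bad value
```

Request:
send_rows --targets '[{"x": -3.2,"y": 2.0,"z": 0,"ax": 0,"ay": 0,"az": 0,"gripper": -0.4},{"x": -3.2,"y": 2.0,"z": 0,"ax": 0,"ay": 0,"az": 0,"gripper": -0.4},{"x": -3.2,"y": 2.0,"z": 0,"ax": 0,"ay": 0,"az": 0,"gripper": -0.4},{"x": -3.2,"y": 2.0,"z": 0,"ax": 0,"ay": 0,"az": 0,"gripper": -0.4},{"x": -3.2,"y": 2.0,"z": 0,"ax": 0,"ay": 0,"az": 0,"gripper": -0.4}]'

```text
clock: 1.02
position: [330.1, -437.6, 231.5]
ee_rot: [-0.173, 0.985, -0.0, 0.0]
contact_force: [1.6, -0.1, 0.6]
gripper_width: 59.8
grasp_force: 0.0
```

Request:
send_rows --targets '[{"x": -3.2,"y": 2.0,"z": 0,"ax": 0,"ay": 0,"az": 0,"gripper": -0.4},{"x": -3.2,"y": 2.0,"z": 0,"ax": 0,"ay": 0,"az": 0,"gripper": -0.4},{"x": -3.2,"y": 2.0,"z": 0,"ax": 0,"ay": 0,"az": 0,"gripper": -0.4},{"x": -3.2,"y": 2.0,"z": 0,"ax": 0,"ay": 0,"az": 0,"gripper": -0.4},{"x": -3.2,"y": 2.0,"z": 0,"ax": 0,"ay": 0,"az": 0,"gripper": -0.4}]'

```text
clock: 1.43
position: [446.6, -288.8, 231.7]
ee_rot: [-0.173, 0.985, -0.0, 0.0]
contact_force: [0.4, -0.3, 0.1]
gripper_width: 59.7
grasp_force: 0.0
```

Request:
send_rows --targets '[{"x": -3.2,"y": 2.0,"z": 0,"ax": 0,"ay": 0,"az": 0,"gripper": -0.4},{"x": -3.2,"y": 2.0,"z": 0,"ax": 0,"ay": 0,"az": 0,"gripper": -0.4},{"x": -3.2,"y": 2.0,"z": 0,"ax": 0,"ay": 0,"az": 0,"gripper": -0.4},{"x": 0,"y": 0,"z": 0,"ax": 0,"ay": 0,"az": 0,"gripper": -0.4}]'

```text
clock: 1.77
position: [519.1, -197.3, 231.3]
ee_rot: [-0.176, 0.984, -0.0, 0.001]
contact_force: [-0.7, 0.3, 0.5]
gripper_width: 60.1
grasp_force: 0.0
```

Request:
send_rows --targets '[{"x": 0.29,"y": -0.14,"z": 2.0,"ax": 0,"ay": 0,"az": 0,"gripper": -0.4},{"x": 0,"y": 0,"z": 3.5,"ax": 0,"ay": 0,"az": 0,"gripper": -0.4},{"x": 0,"y": 0,"z": 3.5,"ax": 0,"ay": 0,"az": 0,"gripper": -0.4},{"x": 0,"y": 0,"z": 2.5,"ax": 0,"ay": 0,"az": 0,"gripper": -0.4},{"x": 0,"y": 0,"z": 1.5,"ax": 0,"ay": 0,"az": 0,"gripper": -0.4}]'

```text
clock: 2.18
position: [511.2, -203.4, 98.2]
ee_rot: [-0.173, 0.985, 0.001, -0.002]
contact_force: [0.3, 0.2, 1.0]
gripper_width: 60.1
grasp_force: 0.0
```

Request:
send_rows --targets '[{"x": 0,"y": 0,"z": 0,"ax": 0,"ay": 0,"az": 0,"gripper": -0.4},{"x": 0,"y": 0,"z": 0,"ax": 0,"ay": 0,"az": 0,"gripper": 1},{"x": 0,"y": 0,"z": 0,"ax": 0,"ay": 0,"az": 0,"gripper": 1},{"x": 0,"y": 0,"z": 0,"ax": 0,"ay": 0,"az": 0,"gripper": 1},{"x": 0,"y": 0,"z": 0,"ax": 0,"ay": 0,"az": 0,"gripper": 1}]'

```text
clock: 2.6
position: [514.1, -203.5, 103.1]
ee_rot: [-0.173, 0.985, -0.0, 0.002]
contact_force: [0.0, 1.0, 2.7]
gripper_width: 16.7
grasp_force: 58.1
```

Request:
send_rows --targets '[{"x": 0,"y": 0,"z": -0.5,"ax": 0,"ay": 0,"az": 0,"gripper": 1},{"x": 0,"y": 0,"z": -2,"ax": 0,"ay": 0,"az": 0,"gripper": 1},{"x": 0,"y": 0,"z": -3,"ax": 0,"ay": 0,"az": 0,"gripper": 1},{"x": 0,"y": 0,"z": -3,"ax": 0,"ay": 0,"az": 0,"gripper": 1},{"x": 0,"y": 0,"z": -3,"ax": 0,"ay": 0,"az": 0,"gripper": 1}]'

```text
clock: 3.02
position: [512.9, -203.7, 218.3]
ee_rot: [-0.173, 0.985, -0.0, 0.0]
contact_force: [0.6, -0.8, -1.1]
gripper_width: 16.3
grasp_force: 58.3
```

Request:
send_rows --targets '[{"x": 0,"y": 0,"z": -3,"ax": 0,"ay": 0,"az": 0,"gripper": 1},{"x": 0,"y": 0,"z": -3,"ax": 0,"ay": 0,"az": 0,"gripper": 1},{"x": 0,"y": 0,"z": 0,"ax": 0,"ay": 0,"az": 0,"gripper": 1},{"x": 0,"y": 0,"z": 0,"ax": 0,"ay": 0,"az": 0,"gripper": 1},{"x": 0,"y": 0,"z": 0,"ax": 0,"ay": 0,"az": 0,"gripper": 1}]'

```text
clock: 3.43
position: [512.6, -203.4, 276.2]
ee_rot: [-0.173, 0.985, 0.0, -0.0]
contact_force: [-0.0, 0.5, -0.8]
gripper_width: 16.7
grasp_force: 58.3
```

Run:
```python
from h import *
from scipy.spatial.transform import Rotation as R
s=arm.read_state();print(s["clock"],s["position"],s["joints"].round(3),s["contact_force"].round(1))
tiles=[]
for c in("side","top"):
    im,d=arm.get_image(c);cv2.imwrite(f"pics/{c}1.png",im[:,:,::-1]);np.save(f"pics/{c}1.npy",d)
    r=R.from_quat(s["ee_rot"]); tip=s["position"]+r.apply([-3.9,0,89]); print(c,proj(c,s["position"]),"tip",proj(c,tip))
    u,v=map(int,proj(c,(s["position"]+tip)/2)); tiles.append(cv2.resize(im[max(0,v-60):v+60,u-50:u+50,::-1],None,fx=4,fy=4,interpolation=cv2.INTER_CUBIC)); print(u-50,max(0,v-60))
cv2.imwrite("pics/grasp.png",cv2.hconcat([t[:480] for t in tiles]))
```

```text
3.4333 [ 512.64398799 -203.4491966   276.17521831] [-8.400e-02  2.300e-01 -9.900e-02 -1.000e-03 -1.241e+00 -1.139e+00] [-0.   0.5 -0.8]
side [np.float64(310.3907734433306), np.float64(261.20051003350966)] tip [np.float64(314.92177971489036), np.float64(298.0535168089806)]
262 220
top [np.float64(417.274370516574), np.float64(255.44214638494387)] tip [np.float64(407.0663205740389), np.float64(259.9445544038398)]
361 197
```

View pics/grasp.png

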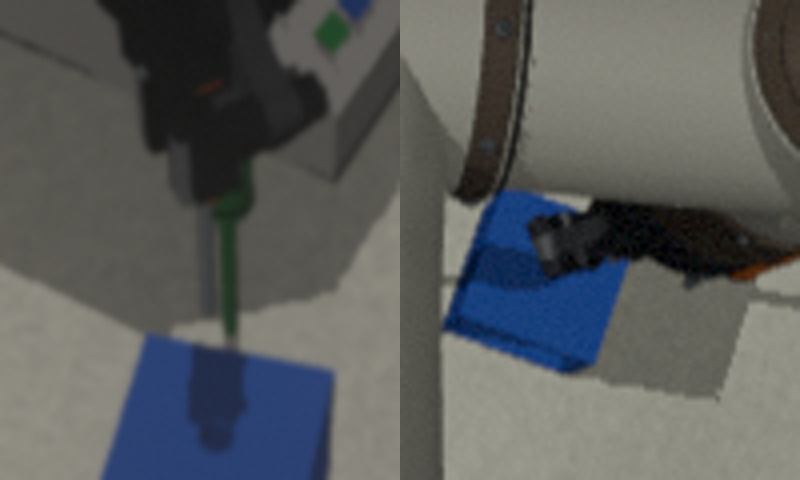

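```bash
cat >> h.py <<'E'
from scipy.spatial.transform import Rotation as R
hd=np.radians(-36.2);n=np.array([np.sin(np.radians(35))*np.cos(hd),np.sin(np.radians(35))*np.sin(hd),np.cos(np.radians(35))])
port=np.array([664.0,150.4,91.6]); OFF=np.array([-3.9,0,89.])
def plan(stand,port=port,off=OFF):
    s=arm.read_state();r=R.from_quat(s["ee_rot"]);z=r.apply([0,0,1])
    ax=np.cross(z,-n);a=np.arcsin(min(1,np.linalg.norm(ax)));w=ax/(np.linalg.norm(ax)+1e-12)*a
    rt=R.from_rotvec(w)*r; goal=port+stand*n-rt.apply(off)
    print("clock",s["clock"],"rotvec tool deg",np.degrees(r.inv().apply(w)).round(2),"goal",goal.round(1),"shift tool cm",(r.inv().apply(goal-s["position"])/10).round(3),"F",s["contact_force"].round(1))
    tip=s["position"]+r.apply(off);e=tip-port;print("tip",tip.round(1),"along n",(e@n).round(2),"lateral",(e-(e@n)*n).round(2))
E
python3 - <<'E'
from h import *
plan(50)
d=np.load("pics/side0.npy");P=cloud("side",d);print(P[242,318],P[236:300,310:326,2].max(),P[162:168,350:382])if 0 else print(P[242,318],P[236:300,310:326,2].max())
E
```

```text
clock 3.5333 rotvec tool deg [-28.96  19.38  -0.  ] goal [725.  101.8 206.7] shift tool cm [-30.401  21.444   6.788] F [-0.1  0.  -0.8]
tip [ 515.8 -202.1  186. ] along n 128.13 lateral [-207.48 -309.08  -10.58]
[532.08927531 -96.64504298 182.82245869] 716.5280800177594
```

Request:
send_rows --targets '[{"x": -2.5,"y": 1.5,"z": -0.4,"ax": 0,"ay": 0,"az": 0,"gripper": 1},{"x": -3.1,"y": 2.2,"z": -0.4,"ax": 0,"ay": 0,"az": 0,"gripper": 1},{"x": -3.1,"y": 2.2,"z": -0.4,"ax": 0,"ay": 0,"az": 0,"gripper": 1},{"x": -3.1,"y": 2.2,"z": 0,"ax": 0,"ay": 0,"az": 0,"gripper": 1},{"x": -3.1,"y": 2.2,"z": 0,"ax": 0,"ay": 0,"az": 0,"gripper": 1}]'

```text
clock: 3.95
position: [618.6, -54.6, 287.2]
ee_rot: [-0.173, 0.985, 0.0, -0.001]
contact_force: [0.6, -0.9, -0.8]
gripper_width: 16.4
grasp_force: 58.4
```

Request:
send_rows --targets '[{"x": -3.1,"y": 2.2,"z": 0,"ax": 0,"ay": 0,"az": 0,"gripper": 1},{"x": -3.1,"y": 2.2,"z": 0,"ax": 0,"ay": 0,"az": 0,"gripper": 1},{"x": -3.1,"y": 2.2,"z": 0,"ax": 0,"ay": 0,"az": 0,"gripper": 1},{"x": -3.1,"y": 2.2,"z": 0,"ax": 0,"ay": 0,"az": 0,"gripper": 1},{"x": -3.1,"y": 2.2,"z": 0,"ax": 0,"ay": 0,"az": 0,"gripper": 1}]'

```text
clock: 4.37
position: [726.9, 101.8, 286.4]
ee_rot: [-0.173, 0.985, -0.0, -0.002]
contact_force: [0.8, -0.4, -1.2]
gripper_width: 16.5
grasp_force: 58.4
```

Request:
send_rows --targets '[{"x": 0,"y": 0,"z": 0,"ax": -5.8,"ay": 3.88,"az": 0,"gripper": 1},{"x": 0,"y": 0,"z": 0,"ax": -5.8,"ay": 3.88,"az": 0,"gripper": 1},{"x": 0,"y": 0,"z": 0,"ax": -5.8,"ay": 3.88,"az": 0,"gripper": 1},{"x": 0,"y": 0,"z": 0,"ax": -5.8,"ay": 3.88,"az": 0,"gripper": 1},{"x": 0,"y": 0,"z": 0,"ax": -5.8,"ay": 3.88,"az": 0,"gripper": 1}]'

```text
clock: 4.78
position: [726.6, 100.2, 287.2]
ee_rot: [-0.165, 0.939, 0.218, -0.21]
contact_force: [0.7, 0.2, -0.8]
gripper_width: 16.7
grasp_force: 58.4
```

Request:
send_rows --targets '[{"x": 0,"y": 0,"z": 0,"ax": 0,"ay": 0,"az": 0,"gripper": 1},{"x": 0,"y": 0,"z": 0,"ax": 0,"ay": 0,"az": 0,"gripper": 1}]'

```text
clock: 4.95
position: [727.5, 98.6, 282.2]
ee_rot: [-0.163, 0.939, 0.217, -0.211]
contact_force: [-0.7, 0.2, -0.4]
gripper_width: 16.8
grasp_force: 58.6
```

```bash
python3 -c "
from h import *
plan(50);s=arm.read_state();print(s['position'],s['joints'].round(3))"
```

```text
clock 4.95 rotvec tool deg [ 0.09 -0.21  0.  ] goal [725.  101.8 206.7] shift tool cm [-2.36  -3.264  6.393] F [-0.7  0.2 -0.4]
tip [689.4 130.3 208.2] along n 114.05 lateral [-27.4   18.52  23.14]
[727.54738089  98.59530003 282.16640384] [ 0.16   0.855  1.023 -0.506 -2.138 -1.576]
```

Request:
send_rows --targets '[{"x": -0.5,"y": -0.8,"z": 1.4,"ax": 0,"ay": 0,"az": 0,"gripper": 1},{"x": -0.7,"y": -0.9,"z": 2.2,"ax": 0,"ay": 0,"az": 0,"gripper": 1},{"x": -0.6,"y": -0.9,"z": 2.2,"ax": 0,"ay": 0,"az": 0,"gripper": 1},{"x": -0.5,"y": -0.6,"z": 1.6,"ax": 0,"ay": 0,"az": 0,"gripper": 1},{"x": 0,"y": 0,"z": 1.0,"ax": 0,"ay": 0,"az": 0,"gripper": 1}]'

```text
clock: 5.37
position: [712.8, 111.5, 194.6]
ee_rot: [-0.165, 0.939, 0.216, -0.209]
contact_force: [1.0, -0.2, -1.8]
gripper_width: 16.6
grasp_force: 58.6
```

Request:
send_rows --targets '[{"x": 0,"y": 0,"z": 0,"ax": 0,"ay": 0,"az": 0,"gripper": 1},{"x": 0,"y": 0,"z": 0,"ax": 0,"ay": 0,"az": 0,"gripper": 1},{"x": 0,"y": 0,"z": 0,"ax": 0,"ay": 0,"az": 0,"gripper": 1}]'

```text
clock: 5.62
position: [714.8, 111.0, 199.2]
ee_rot: [-0.166, 0.94, 0.216, -0.206]
contact_force: [0.0, -0.6, 0.1]
gripper_width: 16.8
grasp_force: 58.6
```

Run:
```python
from h import *
plan(10);s=arm.read_state();print(s['position'],s['joints'].round(3))
r=R.from_quat(s["ee_rot"]);tiles=[]
for c in("side","top"):
    im,d=arm.get_image(c);cv2.imwrite(f"pics/{c}2.png",im[:,:,::-1]);np.save(f"pics/{c}2.npy",d)
    tip=s["position"]+r.apply(OFF);print(c,"tip",proj(c,tip),"port",proj(c,port))
    u,v=map(int,proj(c,port));x0,y0=u-25,v-30;t=cv2.resize(im[y0:y0+50,x0:x0+50,::-1],None,fx=8,fy=8,interpolation=cv2.INTER_CUBIC);tiles.append(t);print(x0,y0)
cv2.imwrite("pics/p2.png",cv2.hconcat(tiles))
P=cloud("top",d)
for y in(20,50,80,110):print([ (x,round(float(np.median(P[...,2][(abs(P[...,0]-x)<6)&(abs(P[...,1]-y)<6)])) if ((abs(P[...,0]-x)<6)&(abs(P[...,1]-y)<6)).any() else 0)) for x in range(380,700,40)])
```

```text
clock 5.6167 rotvec tool deg [-0.21  0.26  0.  ] goal [706.5 115.3 173.9] shift tool cm [-0.25  -0.64   2.604] F [ 0.  -0.6  0.1]
tip [677.4 142.6 124.8] along n 36.03 lateral [-3.27  4.36  3.65]
[714.82326517 110.95546495 199.17861126] [ 0.182  0.842  0.79  -0.458 -1.924 -1.474]
side tip [np.float64(375.97125660962655), np.float64(164.42861507361118)] port [np.float64(367.80579109699886), np.float64(174.55807618814748)]
342 144
top tip [np.float64(244.2251141487365), np.float64(190.020929033234)] port [np.float64(242.64028169723855), np.float64(199.77463812338436)]
217 169
[(380, 555), (420, 584), (460, 561), (500, 0), (540, 83), (580, 87), (620, 64), (660, 0)]
[(380, 565), (420, 585), (460, 570), (500, 555), (540, 541), (580, 101), (620, 77), (660, 1)]
[(380, 570), (420, 585), (460, 581), (500, 577), (540, 574), (580, 568), (620, 557), (660, 540)]
[(380, 575), (420, 584), (460, 573), (500, 574), (540, 576), (580, 576), (620, 571), (660, 565)]
```

View pics/p2.png

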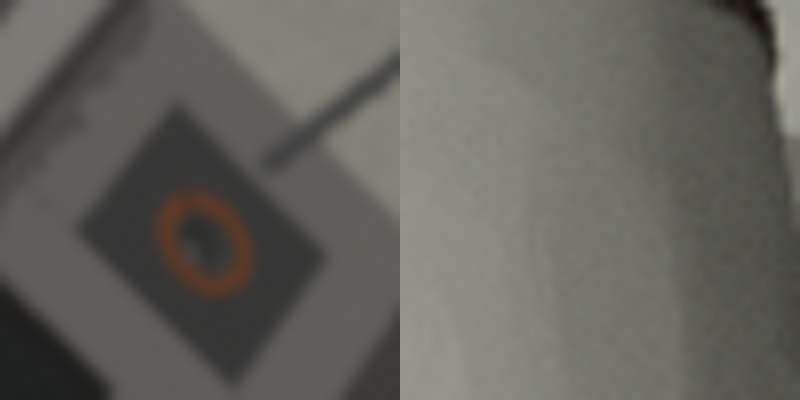

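View pics/side2.png

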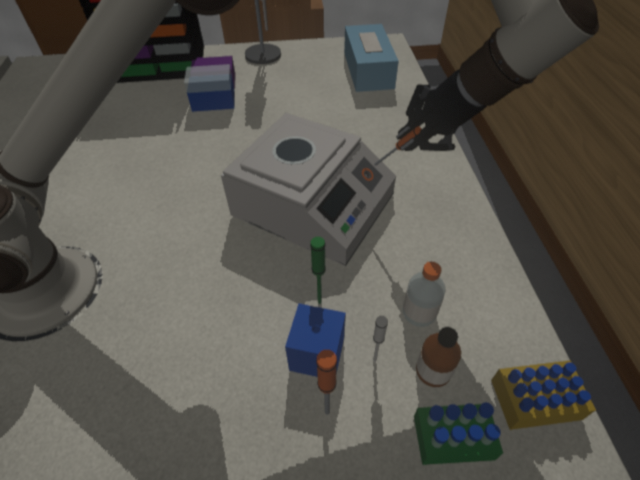

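The side view shows the rod tip at about (375.5,164.6), close to the predicted spot, and the ring at (367,174). The arm hides the port from the top camera. I'll refine the lateral aim from the side view.

```bash
cat > m.py <<'E'
from h import *
ims=[];ps=[];qs=[]
for i in range(4):
    s=arm.read_state();ps.append(s["position"]);qs.append(s["ee_rot"]);im,_=arm.get_image("side");ims.append(im.astype(float))
print(np.round(ps,2).tolist());p=np.mean(ps,0);r=R.from_quat(np.mean(qs,0));g=np.mean(ims,0)
cv2.imwrite("pics/avg.png",g[:,:,::-1])
hsv=cv2.cvtColor(g.astype(np.uint8),cv2.COLOR_RGB2HSV);H,S,V=cv2.split(hsv)
b=np.zeros((480,640),bool);b[158:196,350:385]=1
ring=b&((H<14)|(H>172))&(S>110);vs,us=np.nonzero(ring);el=cv2.fitEllipse(cv2.convexHull(np.stack([us,vs],1).astype(np.float32)));print("ring",el[0])
gray=g.mean(2)
# rod: dark profile perpendicular to the predicted axis
for t in(0,4,8,16,25,35,45):
    P0=p+r.apply(OFF-[0,0,t]);a=np.array(proj("side",P0));b2=np.array(proj("side",p+r.apply(OFF-[0,0,t+10])))
    dv=(b2-a)/np.linalg.norm(b2-a);pe=np.array([-dv[1],dv[0]]);k=np.arange(-6,6.01,.25)
    q=(a+k[:,None]*pe).astype(np.float32);val=cv2.remap(gray.astype(np.float32),q[:,0].reshape(1,-1),q[:,1].reshape(1,-1),cv2.INTER_LINEAR)[0]
    w=np.clip(np.median(val)-12-val,0,None);w[abs(k)>4]=0;print(t,a.round(1),"perp off px",(w@k/w.sum()).round(2) if w.sum()>0 else None,"pe",pe.round(2),"min",val.min().round(0),np.median(val).round(0))
a=np.array(proj("side",p+r.apply(OFF)));b2=np.array(proj("side",p+r.apply(OFF-[0,0,10])));dv=(b2-a)/10
q=np.array([a+dv*t for t in range(-8,12)]).astype(np.float32);print("along mm",[(t,int(x)) for t,x in zip(range(-8,12),cv2.remap(gray.astype(np.float32),q[:,0].reshape(1,-1),q[:,1].reshape(1,-1),cv2.INTER_LINEAR)[0])])
plan(10)
E
python3 m.py
```

```text
[[715.07, 110.66, 198.88], [715.04, 110.57, 198.48], [714.98, 110.48, 198.09], [714.9, 110.44, 197.73]]
ring (367.1237487792969, 173.80511474609375)
0 [376.  164.8] perp off px -0.76 pe [0.61 0.79] min 71.0 92.0
4 [377.2 164. ] perp off px -0.79 pe [0.61 0.79] min 69.0 92.0
8 [378.3 163.1] perp off px -0.73 pe [0.61 0.79] min 69.0 92.0
16 [380.6 161.3] perp off px -0.71 pe [0.61 0.79] min 71.0 96.0
25 [383.3 159.2] perp off px -0.75 pe [0.61 0.79] min 75.0 124.0
35 [386.2 156.9] perp off px -0.77 pe [0.61 0.79] min 76.0 126.0
45 [389.3 154.6] perp off px -0.74 pe [0.61 0.79] min 73.0 124.0
along mm [(-8, 72), (-7, 77), (-6, 80), (-5, 81), (-4, 81), (-3, 79), (-2, 77), (-1, 75), (0, 73), (1, 73), (2, 73), (3, 72), (4, 72), (5, 72), (6, 72), (7, 72), (8, 71), (9, 71), (10, 71), (11, 71)]
clock 5.9167 rotvec tool deg [-0.08  0.17 -0.  ] goal [706.5 115.3 173.9] shift tool cm [-0.224 -0.517  2.476] F [-0.4 -0.4 -0.9]
tip [677.2 142.1 123.1] along n 34.75 lateral [-2.88  3.5   3.07][ WARN:0@4.257] global loadsave.cpp:1063 imwrite_ Unsupported depth image for selected encoder is fallbacked to CV_8U.
```

```bash
sed -i 's/OFF=np.array(\[-3.9,0,89.\])/OFF=np.array([-3.9,0,91.]);port=port+0.4*np.array([-.661,.484,.574])/' h.py; python3 -c "
from h import *
plan(8)"
```

```text
clock 5.9167 rotvec tool deg [-0.08  0.17 -0.  ] goal [706.2 115.5 174.2] shift tool cm [-0.201 -0.484  2.476] F [-0.4 -0.4 -0.9]
tip [676.3 142.8 121.5] along n 32.75 lateral [-2.61  3.31  2.84]
```

Request:
send_rows --targets '[{"x": -0.1,"y": -0.25,"z": 0.5,"ax": 0,"ay": 0,"az": 0,"gripper": 1},{"x": -0.1,"y": -0.2,"z": 0.8,"ax": 0,"ay": 0,"az": 0,"gripper": 1},{"x": 0,"y": 0,"z": 0.8,"ax": 0,"ay": 0,"az": 0,"gripper": 1},{"x": 0,"y": 0,"z": 0,"ax": 0,"ay": 0,"az": 0,"gripper": 1},{"x": 0,"y": 0,"z": 0,"ax": 0,"ay": 0,"az": 0,"gripper": 1}]'

```text
clock: 6.33
position: [706.9, 114.9, 175.8]
ee_rot: [-0.165, 0.939, 0.217, -0.208]
contact_force: [-0.5, -0.9, 0.1]
gripper_width: 16.6
grasp_force: 58.6
```

```bash
python3 -W ignore m.py 2>/dev/null
```

```text
[[706.93, 114.95, 175.82], [707.36, 114.76, 176.5], [707.64, 114.72, 176.95], [707.79, 114.67, 177.19]]
ring (367.1062316894531, 173.8163299560547)
0 [370.6 172.1] perp off px None pe [0.6 0.8] min 54.0 61.0
4 [371.7 171.3] perp off px None pe [0.6 0.8] min 54.0 57.0
8 [372.8 170.5] perp off px None pe [0.6 0.8] min 54.0 54.0
16 [375.  168.8] perp off px None pe [0.6 0.8] min 57.0 61.0
25 [377.6 166.9] perp off px -0.57 pe [0.6 0.8] min 69.0 92.0
35 [380.5 164.7] perp off px -0.55 pe [0.6 0.8] min 69.0 92.0
45 [383.4 162.5] perp off px -0.65 pe [0.6 0.8] min 72.0 107.0
along mm [(-8, 50), (-7, 51), (-6, 53), (-5, 54), (-4, 55), (-3, 56), (-2, 58), (-1, 59), (0, 59), (1, 59), (2, 60), (3, 60), (4, 59), (5, 59), (6, 59), (7, 59), (8, 58), (9, 58), (10, 58), (11, 58)]
clock 6.5333 rotvec tool deg [-0.09  0.15 -0.  ] goal [707.1 114.8 175.8] shift tool cm [ 0.005 -0.039  0.162] F [-0.1 -0.1 -0.2]
tip [669.3 147.  101.4] along n 11.63 lateral [0.19 0.34 0.03]
```

Request:
send_rows --targets '[{"x": 0,"y": 0,"z": 0.4,"ax": 0,"ay": 0,"az": 0,"gripper": 1},{"x": 0,"y": -0.03,"z": 0.4,"ax": 0,"ay": 0,"az": 0,"gripper": 1},{"x": 0,"y": 0,"z": 0.4,"ax": 0,"ay": 0,"az": 0,"gripper": 1},{"x": 0,"y": 0,"z": 0.4,"ax": 0,"ay": 0,"az": 0,"gripper": 1},{"x": 0,"y": 0,"z": 0.2,"ax": 0,"ay": 0,"az": 0,"gripper": 1}]'

```text
clock: 6.95
position: [698.8, 120.8, 161.2]
ee_rot: [-0.165, 0.939, 0.217, -0.208]
contact_force: [0.0, -0.5, -0.8]
gripper_width: 16.6
grasp_force: 58.6
```

```bash
python3 -c "
from h import *
plan(-17)"
```

```text
clock 6.95 rotvec tool deg [-0.04  0.03 -0.  ] goal [694.6 124.  153.7] shift tool cm [-0.01  -0.     0.912] F [ 0.  -0.5 -0.8]
tip [660.  153.2  85.4] along n -7.88 lateral [-0.04 -0.07 -0.  ]
```

Request:
send_rows --targets '[{"x": 0,"y": 0,"z": 0.25,"ax": 0,"ay": 0,"az": 0,"gripper": 1},{"x": 0,"y": 0,"z": 0.25,"ax": 0,"ay": 0,"az": 0,"gripper": 1},{"x": 0,"y": 0,"z": 0.25,"ax": 0,"ay": 0,"az": 0,"gripper": 1},{"x": 0,"y": 0,"z": 0.15,"ax": 0,"ay": 0,"az": 0,"gripper": 1},{"x": 0,"y": 0,"z": 0,"ax": 0,"ay": 0,"az": 0,"gripper": 1}]'

```text
clock: 7.37
position: [694.9, 123.7, 154.3]
ee_rot: [-0.165, 0.94, 0.217, -0.208]
contact_force: [-0.5, 0.9, -1.5]
gripper_width: 16.4
grasp_force: 58.6
```

```bash
python3 -c "
from h import *
plan(-20);F=arm.read_state()['contact_force'];print('axial',F@n)"
```

```text
clock 7.3667 rotvec tool deg [-0.05  0.07  0.  ] goal [693.2 125.  151.2] shift tool cm [-0.    -0.002  0.369] F [-0.5  0.9 -1.5]
tip [656.3 156.1  78.4] along n -16.3 lateral [ 0.1  -0.01 -0.06]
axial -1.798250011682391
```

Request:
send_rows --targets '[{"x": 0,"y": 0,"z": 0.12,"ax": 0,"ay": 0,"az": 0,"gripper": 1},{"x": 0,"y": 0,"z": 0.12,"ax": 0,"ay": 0,"az": 0,"gripper": 1},{"x": 0,"y": 0,"z": 0.12,"ax": 0,"ay": 0,"az": 0,"gripper": 1},{"x": 0,"y": 0,"z": 0.12,"ax": 0,"ay": 0,"az": 0,"gripper": 1},{"x": 0,"y": 0,"z": 0.12,"ax": 0,"ay": 0,"az": 0,"gripper": 1}]'

```text
clock: 7.78
position: [692.4, 125.6, 149.6]
ee_rot: [-0.165, 0.94, 0.217, -0.207]
contact_force: [0.7, -0.8, -0.5]
gripper_width: 16.7
grasp_force: 58.6
```

Request:
send_rows --targets '[{"x": 0,"y": 0,"z": 0.1,"ax": 0,"ay": 0,"az": 0,"gripper": 1},{"x": 0,"y": 0,"z": 0.1,"ax": 0,"ay": 0,"az": 0,"gripper": 1},{"x": 0,"y": 0,"z": 0.1,"ax": 0,"ay": 0,"az": 0,"gripper": 1},{"x": 0,"y": 0,"z": 0.1,"ax": 0,"ay": 0,"az": 0,"gripper": 1}]'

```text
clock: 8.12
position: [690.5, 127.0, 146.3]
ee_rot: [-0.165, 0.94, 0.217, -0.207]
contact_force: [-0.8, 0.2, -1.3]
gripper_width: 16.7
grasp_force: 58.6
```

```bash
python3 -c "
from h import *
plan(-30);F=arm.read_state()['contact_force'];print('axial',F@n)"
```

```text
clock 8.1167 rotvec tool deg [-0.06  0.1  -0.  ] goal [688.6 128.4 143. ] shift tool cm [0.006 0.005 0.404] F [-0.8  0.2 -1.3]
tip [651.9 159.4  70.4] along n -25.96 lateral [ 0.22 -0.04 -0.14]
axial -1.4767145919776372
```

Request:
send_rows --targets '[{"x": 0,"y": 0,"z": 0.1,"ax": 0,"ay": 0,"az": 0,"gripper": 1},{"x": 0,"y": 0,"z": 0.1,"ax": 0,"ay": 0,"az": 0,"gripper": 1},{"x": 0,"y": 0,"z": 0.1,"ax": 0,"ay": 0,"az": 0,"gripper": 1},{"x": 0,"y": 0,"z": 0.1,"ax": 0,"ay": 0,"az": 0,"gripper": 1}]'

```text
clock: 8.45
position: [688.7, 128.3, 143.0]
ee_rot: [-0.165, 0.94, 0.217, -0.207]
contact_force: [-0.2, -0.6, -0.6]
gripper_width: 16.7
grasp_force: 58.6
```

Request:
send_rows --targets '[{"x": 0,"y": 0,"z": 0.1,"ax": 0,"ay": 0,"az": 0,"gripper": 1},{"x": 0,"y": 0,"z": 0.1,"ax": 0,"ay": 0,"az": 0,"gripper": 1},{"x": 0,"y": 0,"z": 0.1,"ax": 0,"ay": 0,"az": 0,"gripper": 1},{"x": 0,"y": 0,"z": 0.1,"ax": 0,"ay": 0,"az": 0,"gripper": 1}]'

```text
clock: 8.78
position: [686.9, 129.7, 139.8]
ee_rot: [-0.165, 0.94, 0.217, -0.207]
contact_force: [0.6, 0.2, -0.8]
gripper_width: 16.5
grasp_force: 58.6
```

```bash
python3 -c "
from h import *
plan(-40);F=arm.read_state()['contact_force'];print('axial',F@n)"
```

```text
clock 8.7833 rotvec tool deg [-0.06  0.11  0.  ] goal [684.  131.8 134.9] shift tool cm [0.01  0.004 0.604] F [ 0.6  0.2 -0.8]
tip [648.3 162.1  63.9] along n -33.96 lateral [ 0.25 -0.01 -0.15]
axial -0.4808487847123609
```

Request:
send_rows --targets '[{"x": 0,"y": 0,"z": 0.1,"ax": 0,"ay": 0,"az": 0,"gripper": 1},{"x": 0,"y": 0,"z": 0.1,"ax": 0,"ay": 0,"az": 0,"gripper": 1},{"x": 0,"y": 0,"z": 0.1,"ax": 0,"ay": 0,"az": 0,"gripper": 1},{"x": 0,"y": 0,"z": 0.1,"ax": 0,"ay": 0,"az": 0,"gripper": 1}]'

```text
clock: 9.12
position: [685.0, 131.1, 136.5]
ee_rot: [-0.165, 0.94, 0.217, -0.207]
contact_force: [0.3, 0.6, -1.2]
gripper_width: 17.0
grasp_force: 58.6
```

Request:
send_rows --targets '[{"x": 0,"y": 0,"z": 0.1,"ax": 0,"ay": 0,"az": 0,"gripper": 1},{"x": 0,"y": 0,"z": 0.1,"ax": 0,"ay": 0,"az": 0,"gripper": 1},{"x": 0,"y": 0,"z": 0.1,"ax": 0,"ay": 0,"az": 0,"gripper": 1},{"x": 0,"y": 0,"z": 0.1,"ax": 0,"ay": 0,"az": 0,"gripper": 1}]'

```text
clock: 9.45
position: [683.2, 132.4, 133.2]
ee_rot: [-0.165, 0.94, 0.217, -0.207]
contact_force: [-0.3, -0.3, -0.9]
gripper_width: 16.4
grasp_force: 58.6
```

```bash
python3 -c "
from h import *
plan(-48);F=arm.read_state()['contact_force'];print('axial',F@n)"
```

```text
clock 9.45 rotvec tool deg [-0.06  0.11  0.  ] goal [680.3 134.5 128.3] shift tool cm [0.011 0.008 0.604] F [-0.3 -0.3 -0.9]
tip [644.6 164.8  57.3] along n -41.95 lateral [ 0.26 -0.04 -0.17]
axial -0.7576560296856047
```

Request:
send_rows --targets '[{"x": 0,"y": 0,"z": 0.1,"ax": 0,"ay": 0,"az": 0,"gripper": 1},{"x": 0,"y": 0,"z": 0.1,"ax": 0,"ay": 0,"az": 0,"gripper": 1},{"x": 0,"y": 0,"z": 0.1,"ax": 0,"ay": 0,"az": 0,"gripper": 1},{"x": 0,"y": 0,"z": 0.1,"ax": 0,"ay": 0,"az": 0,"gripper": 1}]'

```text
clock: 9.78
position: [682.0, 133.3, 131.2]
ee_rot: [-0.165, 0.94, 0.216, -0.206]
contact_force: [1.9, -2.0, 3.6]
gripper_width: 16.6
grasp_force: 58.7
```

Request:
send_rows --targets '[{"x": 0,"y": 0,"z": 0.1,"ax": 0,"ay": 0,"az": 0,"gripper": 1},{"x": 0,"y": 0,"z": 0.1,"ax": 0,"ay": 0,"az": 0,"gripper": 1},{"x": 0,"y": 0,"z": 0.1,"ax": 0,"ay": 0,"az": 0,"gripper": 1},{"x": 0,"y": 0,"z": 0.1,"ax": 0,"ay": 0,"az": 0,"gripper": 1}]'

```text
clock: 10.12
position: [680.1, 134.8, 127.6]
ee_rot: [-0.165, 0.94, 0.216, -0.206]
contact_force: [3.4, -2.8, 5.7]
gripper_width: 16.9
grasp_force: 59.0
```

```bash
python3 -c "
from h import *
plan(-56);F=arm.read_state()['contact_force'];print('axial',F@n)"
```

```text
clock 10.1167 rotvec tool deg [-0.11  0.2  -0.  ] goal [676.6 137.2 121.7] shift tool cm [0.018 0.005 0.72 ] F [ 3.4 -2.8  5.7]
tip [641.6 167.1  51.6] along n -48.79 lateral [ 0.46  0.01 -0.25]
axial 7.162515956983874
```

Request:
send_rows --targets '[{"x": 0,"y": 0,"z": 0.1,"ax": 0,"ay": 0,"az": 0,"gripper": 1},{"x": 0,"y": 0,"z": 0.1,"ax": 0,"ay": 0,"az": 0,"gripper": 1}]'

```text
clock: 10.28
position: [679.3, 135.3, 126.2]
ee_rot: [-0.165, 0.94, 0.216, -0.206]
contact_force: [3.2, -2.1, 7.1]
gripper_width: 17.0
grasp_force: 59.1
```

```bash
cat > l.py <<'E'
from h import *
plan(-56);F=arm.read_state()['contact_force'];print('axial',F@n)
im,d=arm.get_image("side");d0=np.load("pics/side0.npy");im0=cv2.imread("pics/side0.png")[:,:,::-1]
m=(abs(d-d0)>8)&(d>0)&(d0>0);print("lid area depth change px",m[112:200,222:350].sum(), "colour",(np.abs(im.astype(int)-im0)[112:200,222:350].sum(2)>60).sum())
E
python3 l.py
```

```text
clock 10.2833 rotvec tool deg [-0.13  0.22 -0.  ] goal [676.6 137.2 121.7] shift tool cm [0.018 0.006 0.554] F [ 3.2 -2.1  7.1]
tip [640.9 167.7  50.2] along n -50.44 lateral [ 0.5  -0.01 -0.29]
axial 7.993010265134377
lid area depth change px 48 colour 0
```

Request:
send_rows --targets '[{"x": 0,"y": 0,"z": 0.1,"ax": 0,"ay": 0,"az": 0,"gripper": 1},{"x": 0,"y": 0,"z": 0.1,"ax": 0,"ay": 0,"az": 0,"gripper": 1}]'

```text
clock: 10.5
position: [678.5, 135.9, 124.7]
ee_rot: [-0.165, 0.94, 0.216, -0.206]
contact_force: [3.1, -2.8, 7.1]
gripper_width: 16.5
grasp_force: 59.2
```

```bash
python3 l.py
```

```text
clock 10.5 rotvec tool deg [-0.14  0.24 -0.  ] goal [676.6 137.2 121.7] shift tool cm [0.018 0.004 0.375] F [ 3.1 -2.8  7.1]
tip [640.1 168.3  48.7] along n -52.23 lateral [ 0.53  0.01 -0.29]
axial 8.22772744449032
lid area depth change px 4528 colour 1415
```

The latch has tripped and the lid is rising. Withdrawing the pin.

Request:
send_rows --targets '[{"x": 0,"y": 0,"z": -0.5,"ax": 0,"ay": 0,"az": 0,"gripper": 1},{"x": 0,"y": 0,"z": -1,"ax": 0,"ay": 0,"az": 0,"gripper": 1},{"x": 0,"y": 0,"z": -1,"ax": 0,"ay": 0,"az": 0,"gripper": 1},{"x": 0,"y": 0,"z": -1,"ax": 0,"ay": 0,"az": 0,"gripper": 1},{"x": 0,"y": 0,"z": -1,"ax": 0,"ay": 0,"az": 0,"gripper": 1}]'

```text
clock: 10.97
position: [698.0, 121.5, 159.5]
ee_rot: [-0.165, 0.939, 0.217, -0.209]
contact_force: [-0.3, -0.7, -0.4]
gripper_width: 16.8
grasp_force: 58.7
```

```bash
python3 l.py
```

```text
clock 10.9667 rotvec tool deg [ 0.04 -0.05 -0.  ] goal [676.6 137.2 121.7] shift tool cm [2.000e-03 9.000e-03 4.615e+00] F [-0.3 -0.7 -0.4]
tip [659.2 153.9  83.7] along n -9.85 lateral [-0.01 -0.06 -0.02]
axial -0.1724773061400944
lid area depth change px 7420 colour 4576
```

Request:
send_rows --targets '[{"x": 0,"y": 0,"z": -1.5,"ax": 0,"ay": 0,"az": 0,"gripper": 1},{"x": 0,"y": 0,"z": -2,"ax": 0,"ay": 0,"az": 0,"gripper": 1},{"x": 0,"y": 0,"z": -3,"ax": 0,"ay": 0,"az": 0,"gripper": 1},{"x": 0,"y": 0,"z": -3,"ax": 0,"ay": 0,"az": 0,"gripper": 1},{"x": 0,"y": 0,"z": -3,"ax": 0,"ay": 0,"az": 0,"gripper": 1}]'

```text
clock: 11.43
position: [755.8, 79.0, 263.0]
ee_rot: [-0.165, 0.939, 0.217, -0.209]
contact_force: [1.9, 0.3, -0.1]
gripper_width: 16.4
grasp_force: 58.7
```

Run:
```python
from h import *
s=arm.read_state();r=R.from_quat(s["ee_rot"]);print(s["clock"],s["position"],s["joints"].round(3))
im,d=arm.get_image("side");cv2.imwrite("pics/side3.png",im[:,:,::-1])
r0=R.from_quat([-0.173,0.985,0,0]);print("rot to vertical tool deg",np.degrees((r.inv()*r0).as_rotvec()))
print(r.as_matrix().round(3).tolist())
```

```text
11.4333 [755.75173471  79.01548984 263.00138303] [ 0.133  0.935  1.141 -0.506 -2.182 -1.564]
rot to vertical tool deg [ 29.05736346 -19.5780088    0.03202353]
[[-0.858, -0.22, -0.464], [-0.401, 0.851, 0.338], [0.321, 0.476, -0.819]]
```

View pics/side3.png

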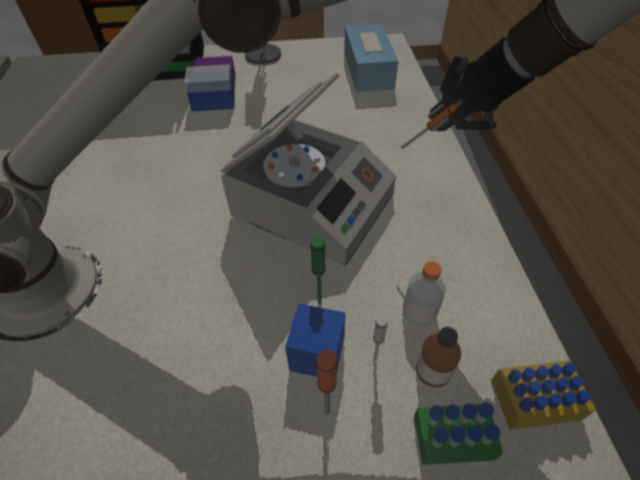

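The lid is swinging open, and the pin is clear of the port at about (430,120). Turning it upright.

Request:
send_rows --targets '[{"x": 0,"y": 0,"z": -0.5,"ax": 5.81,"ay": -3.92,"az": 0,"gripper": 1},{"x": 0,"y": 0,"z": -0.5,"ax": 5.81,"ay": -3.92,"az": 0,"gripper": 1},{"x": 0,"y": 0,"z": -0.5,"ax": 5.81,"ay": -3.92,"az": 0,"gripper": 1},{"x": 0,"y": 0,"z": -0.5,"ax": 5.81,"ay": -3.92,"az": 0,"gripper": 1},{"x": 0,"y": 0,"z": -0.5,"ax": 5.81,"ay": -3.92,"az": 0,"gripper": 1}]'

```text
clock: 11.9
position: [763.1, 73.9, 285.6]
ee_rot: [-0.173, 0.985, -0.002, 0.004]
contact_force: [-0.0, 0.4, -0.9]
gripper_width: 16.9
grasp_force: 58.6
```

```bash
cat >> h.py <<'E'
rack=np.array([516.8,-199.6,90.])
def rplan(goal):
    s=arm.read_state();r=R.from_quat(s["ee_rot"]);z=r.apply([0,0,1]);w=np.cross(z,[0,0,-1])
    print("clock",s["clock"],"pos",s["position"].round(1),"rot deg",np.degrees(r.inv().apply(w)).round(2),"shift cm",(r.inv().apply(np.array(goal)-s["position"])/10).round(3),"tip",(s["position"]+r.apply(OFF)).round(1),"F",s["contact_force"].round(1))
E
python3 -c "
from h import *
rplan([513,-202,285])"
```

```text
clock 11.9 pos [763.1  73.9 285.6] rot deg [-0.28  0.36  0.  ] shift cm [ 32.924 -17.396  -0.062] tip [767.4  75.  194.7] F [-0.   0.4 -0.9]
```

Request:
send_rows --targets '[{"x": 2.3,"y": -1.2,"z": -0.1,"ax": 0,"ay": 0,"az": 0,"gripper": 1},{"x": 3.4,"y": -1.8,"z": 0,"ax": 0,"ay": 0,"az": 0,"gripper": 1},{"x": 3.4,"y": -1.8,"z": 0,"ax": 0,"ay": 0,"az": 0,"gripper": 1},{"x": 3.4,"y": -1.8,"z": 0,"ax": 0,"ay": 0,"az": 0,"gripper": 1},{"x": 3.4,"y": -1.8,"z": 0,"ax": 0,"ay": 0,"az": 0,"gripper": 1}]'

```text
clock: 12.32
position: [639.8, -59.8, 284.9]
ee_rot: [-0.173, 0.985, 0.0, 0.0]
contact_force: [0.6, -1.3, -0.1]
gripper_width: 16.6
grasp_force: 58.6
```

Request:
send_rows --targets '[{"x": 3.4,"y": -1.8,"z": 0,"ax": 0,"ay": 0,"az": 0,"gripper": 1},{"x": 3.4,"y": -1.8,"z": 0,"ax": 0,"ay": 0,"az": 0,"gripper": 1},{"x": 3.4,"y": -1.8,"z": 0,"ax": 0,"ay": 0,"az": 0,"gripper": 1},{"x": 3.4,"y": -1.8,"z": 0,"ax": 0,"ay": 0,"az": 0,"gripper": 1},{"x": 2.4,"y": -1.2,"z": 0,"ax": 0,"ay": 0,"az": 0,"gripper": 1}]'

```text
clock: 12.73
position: [517.1, -194.0, 285.0]
ee_rot: [-0.172, 0.985, 0.001, 0.0]
contact_force: [0.4, -0.1, -0.7]
gripper_width: 16.5
grasp_force: 58.6
```

Request:
send_rows --targets '[{"x": 0,"y": 0,"z": 1,"ax": 0,"ay": 0,"az": 0,"gripper": 1},{"x": 0,"y": 0,"z": 1,"ax": 0,"ay": 0,"az": 0,"gripper": 1},{"x": 0,"y": 0,"z": 2,"ax": 0,"ay": 0,"az": 0,"gripper": 1},{"x": 0,"y": 0,"z": 2,"ax": 0,"ay": 0,"az": 0,"gripper": 1},{"x": 0,"y": 0,"z": 1,"ax": 0,"ay": 0,"az": 0,"gripper": 1}]'

```text
clock: 13.15
position: [519.1, -191.4, 211.8]
ee_rot: [-0.173, 0.985, 0.001, -0.001]
contact_force: [-1.1, 0.1, -0.7]
gripper_width: 16.6
grasp_force: 58.7
```

Request:
send_rows --targets '[{"x": 0,"y": 0,"z": 0,"ax": 0,"ay": 0,"az": 0,"gripper": 1},{"x": 0,"y": 0,"z": 0,"ax": 0,"ay": 0,"az": 0,"gripper": 1},{"x": 0,"y": 0,"z": 0,"ax": 0,"ay": 0,"az": 0,"gripper": 1},{"x": 0,"y": 0,"z": 0,"ax": 0,"ay": 0,"az": 0,"gripper": 1}]'

```text
clock: 13.48
position: [521.5, -192.7, 217.1]
ee_rot: [-0.173, 0.985, -0.001, 0.003]
contact_force: [-0.2, -0.5, -0.9]
gripper_width: 16.5
grasp_force: 58.7
```

```bash
cat > m2.py <<'E'
from h import *
rplan([513,-202,196])
s=arm.read_state();p=s["position"];r=R.from_quat(s["ee_rot"]);tl=[]
im,d=arm.get_image("side");gray=im.astype(np.float32).mean(2)
print("rack hole px side",proj("side",rack))
for t in(0,5,10,20,30,40,50,60):
    a=np.array(proj("side",p+r.apply(OFF-[0,0,t])));k=np.arange(-7,7.01,.25)
    q=(a+k[:,None]*[1,0]).astype(np.float32);val=cv2.remap(gray,q[:,0].reshape(1,-1),q[:,1].reshape(1,-1),cv2.INTER_LINEAR)[0]
    print(t,a.round(1),val[::2].astype(int).tolist())
u,v=map(int,proj("side",rack));c1=cv2.resize(im[v-45:v+30,u-35:u+40,::-1],None,fx=5,fy=5,interpolation=cv2.INTER_CUBIC)
im2,d2=arm.get_image("top");u2,v2=map(int,proj("top",rack));c2=cv2.resize(im2[v2-38:v2+37,u2-38:u2+37,::-1],None,fx=5,fy=5,interpolation=cv2.INTER_CUBIC)
print("crop origins",u-35,v-45,u2-38,v2-38);cv2.imwrite("pics/rk.png",cv2.hconcat([c1,c2]))
E
python3 m2.py
```

```text
clock 13.4833 pos [ 521.5 -192.7  217.1] rot deg [-0.12  0.31 -0.  ] shift cm [ 1.128 -0.583  2.105] tip [ 525.7 -191.4  126.1] F [-0.2 -0.5 -0.9]
rack hole px side [np.float64(316.6040895224047), np.float64(329.6775517290395)]
0 [321.3 312.9] [49, 49, 49, 49, 49, 49, 50, 52, 54, 56, 58, 59, 58, 57, 57, 58, 62, 68, 71, 73, 74, 74, 75, 75, 75, 75, 75, 75, 75]
5 [321.2 311.2] [49, 49, 49, 49, 49, 50, 51, 53, 57, 61, 63, 64, 63, 60, 58, 58, 59, 63, 67, 71, 73, 74, 75, 75, 75, 75, 75, 75, 75]
10 [321.1 309.5] [49, 49, 49, 49, 49, 50, 51, 54, 57, 61, 64, 64, 63, 60, 58, 56, 56, 60, 64, 70, 75, 78, 80, 81, 82, 84, 86, 87, 89]
20 [321.  306.1] [95, 98, 100, 100, 101, 98, 96, 85, 75, 71, 67, 66, 65, 68, 71, 83, 95, 108, 120, 124, 127, 128, 130, 130, 130, 131, 131, 131, 131]
30 [320.9 302.5] [131, 132, 133, 132, 130, 124, 117, 102, 85, 75, 68, 66, 66, 69, 75, 87, 102, 113, 123, 127, 129, 131, 131, 132, 132, 133, 133, 133, 133]
40 [320.7 298.9] [90, 91, 91, 90, 88, 84, 78, 72, 67, 64, 65, 65, 65, 67, 73, 83, 97, 109, 118, 124, 127, 128, 128, 127, 127, 127, 128, 129, 130]
50 [320.6 295.2] [84, 84, 83, 82, 80, 76, 70, 64, 62, 61, 63, 65, 64, 64, 64, 65, 70, 75, 79, 82, 82, 83, 83, 84, 84, 84, 85, 86, 87]
60 [320.4 291.5] [82, 82, 82, 82, 79, 77, 71, 65, 64, 63, 64, 65, 64, 63, 64, 66, 71, 78, 80, 83, 83, 83, 84, 84, 84, 84, 84, 85, 85]
crop origins 281 284 359 227
```

View pics/rk.png

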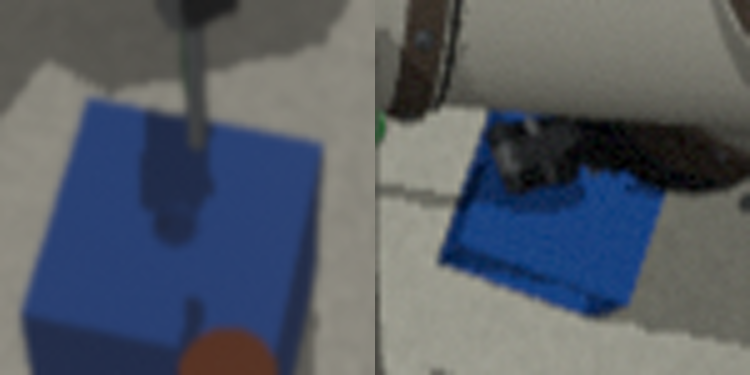

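Request:
send_rows --targets '[{"x": 0.5,"y": -0.25,"z": 0.5,"ax": 0,"ay": 0,"az": 0,"gripper": 1},{"x": 0.5,"y": -0.2,"z": 0.5,"ax": 0,"ay": 0,"az": 0,"gripper": 1},{"x": 0,"y": 0,"z": 0.5,"ax": 0,"ay": 0,"az": 0,"gripper": 1},{"x": 0,"y": 0,"z": 0,"ax": 0,"ay": 0,"az": 0,"gripper": 1},{"x": 0,"y": 0,"z": 0,"ax": 0,"ay": 0,"az": 0,"gripper": 1}]'

```text
clock: 14.0
position: [512.3, -200.6, 200.4]
ee_rot: [-0.172, 0.985, -0.0, 0.001]
contact_force: [-0.5, 0.2, -1.3]
gripper_width: 16.7
grasp_force: 58.7
```

Request:
send_rows --targets '[{"x": 0,"y": 0,"z": 0,"ax": 0,"ay": 0,"az": 0,"gripper": 1},{"x": 0,"y": 0,"z": 0,"ax": 0,"ay": 0,"az": 0,"gripper": 1},{"x": 0,"y": 0,"z": 0,"ax": 0,"ay": 0,"az": 0,"gripper": 1},{"x": 0,"y": 0,"z": 0,"ax": 0,"ay": 0,"az": 0,"gripper": 1}]'

```text
clock: 14.33
position: [512.9, -200.4, 201.1]
ee_rot: [-0.173, 0.985, -0.0, 0.002]
contact_force: [0.1, 1.0, 0.4]
gripper_width: 16.6
grasp_force: 58.7
```

```bash
cat >> h.py <<'E'
rack=np.array([517.4,-199.4,90.])
def rk():
    s=arm.read_state();r=R.from_quat(s["ee_rot"]);tip=s["position"]+r.apply(OFF)
    print(s["clock"],"tip-hole",(tip-rack).round(2),"tool mm",r.inv().apply(rack-tip).round(2),"F",s["contact_force"].round(1),"tilt",r.apply([0,0,1]).round(4))
E
python3 - <<'E'
from h import *
rk()
d=[]
for i in range(3):
    s=arm.read_state();p=s["position"];r=R.from_quat(s["ee_rot"])
    im,_=arm.get_image("side");gray=im.astype(np.float32).mean(2)
    row=[]
    for t in(20,25,30,35,40):
        a=np.array(proj("side",p+r.apply(OFF-[0,0,t])));k=np.arange(-7,7.01,.25)
        q=(a+k[:,None]*[1,0]).astype(np.float32);val=cv2.remap(gray,q[:,0].reshape(1,-1),q[:,1].reshape(1,-1),cv2.INTER_LINEAR)[0]
        w=np.clip(85-val,0,None);w[abs(k+1)>3]=0;row.append(round(float(w@k/max(w.sum(),1e-6)),2))
    print(row)
rk()
E
```

```text
14.3333 tip-hole [-0.51  0.36 20.09] tool mm [-0.28 -0.49 20.09] F [0.1 1.  0.4] tilt [ 3.8e-03  2.0e-04 -1.0e+00]
[-0.89, -0.92, -0.91, -0.91, -0.89]
[-0.9, -0.9, -0.92, -0.89, -0.9]
[-0.88, -0.88, -0.89, -0.88, -0.89]
14.4833 tip-hole [-0.61  0.36 20.01] tool mm [-0.39 -0.53 20.01] F [ 0.5 -0.2 -1.4] tilt [ 3.6e-03  2.0e-04 -1.0e+00]
```

Request:
send_rows --targets '[{"x": -0.03,"y": -0.05,"z": 0.4,"ax": 0,"ay": 0,"az": 0,"gripper": 1},{"x": 0,"y": 0,"z": 0.6,"ax": 0,"ay": 0,"az": 0,"gripper": 1},{"x": 0,"y": 0,"z": 0.6,"ax": 0,"ay": 0,"az": 0,"gripper": 1},{"x": 0,"y": 0,"z": 0.6,"ax": 0,"ay": 0,"az": 0,"gripper": 1},{"x": 0,"y": 0,"z": 0.4,"ax": 0,"ay": 0,"az": 0,"gripper": 1}]'

```text
clock: 14.9
position: [512.7, -200.7, 173.6]
ee_rot: [-0.173, 0.985, 0.0, 0.001]
contact_force: [0.1, -0.2, -0.0]
gripper_width: 16.8
grasp_force: 58.7
```

```bash
python3 -c "
from h import *
rk()"
```

```text
14.9 tip-hole [-0.88  0.11 -7.42] tool mm [-0.81 -0.4  -7.42] F [ 0.1 -0.2 -0. ] tilt [ 1.7e-03  7.0e-04 -1.0e+00]
```

Tip is in the hole with no contact. Lowering.

Request:
send_rows --targets '[{"x": -0.06,"y": -0.03,"z": 0.8,"ax": 0,"ay": 0,"az": 0,"gripper": 1},{"x": 0,"y": 0,"z": 1.2,"ax": 0,"ay": 0,"az": 0,"gripper": 1},{"x": 0,"y": 0,"z": 1.2,"ax": 0,"ay": 0,"az": 0,"gripper": 1},{"x": 0,"y": 0,"z": 1.2,"ax": 0,"ay": 0,"az": 0,"gripper": 1},{"x": 0,"y": 0,"z": 0.8,"ax": 0,"ay": 0,"az": 0,"gripper": 1}]'

```text
clock: 15.32
position: [513.5, -200.8, 121.2]
ee_rot: [-0.173, 0.985, 0.0, 0.001]
contact_force: [-0.9, 0.1, -0.7]
gripper_width: 16.6
grasp_force: 58.7
```

Request:
send_rows --targets '[{"x": 0,"y": 0,"z": 0.4,"ax": 0,"ay": 0,"az": 0,"gripper": 1},{"x": 0,"y": 0,"z": 0.3,"ax": 0,"ay": 0,"az": 0,"gripper": 1},{"x": 0,"y": 0,"z": 0.2,"ax": 0,"ay": 0,"az": 0,"gripper": 1},{"x": 0,"y": 0,"z": 0,"ax": 0,"ay": 0,"az": 0,"gripper": 1},{"x": 0,"y": 0,"z": 0,"ax": 0,"ay": 0,"az": 0,"gripper": 1}]'

```text
clock: 15.73
position: [514.5, -200.9, 114.4]
ee_rot: [-0.173, 0.985, -0.0, 0.002]
contact_force: [-0.4, -0.6, -0.3]
gripper_width: 16.7
grasp_force: 58.7
```

```bash
python3 -c "
from h import *
rk()"
```

```text
15.7333 tip-hole [  1.17  -0.19 -66.59] tool mm [  0.75   0.48 -66.59] F [-0.4 -0.6 -0.3] tilt [ 4.5e-03  1.0e-04 -1.0e+00]
```

Request:
send_rows --targets '[{"x": 0.05,"y": 0.03,"z": 0.2,"ax": 0,"ay": 0,"az": 0,"gripper": 1},{"x": 0,"y": 0,"z": 0.2,"ax": 0,"ay": 0,"az": 0,"gripper": 1},{"x": 0,"y": 0,"z": 0.2,"ax": 0,"ay": 0,"az": 0,"gripper": 1},{"x": 0,"y": 0,"z": 0.1,"ax": 0,"ay": 0,"az": 0,"gripper": 1},{"x": 0,"y": 0,"z": 0.1,"ax": 0,"ay": 0,"az": 0,"gripper": 1}]'

```text
clock: 16.15
position: [513.5, -200.7, 105.8]
ee_rot: [-0.173, 0.985, -0.0, 0.002]
contact_force: [0.3, 0.2, -1.1]
gripper_width: 16.2
grasp_force: 58.7
```

Request:
send_rows --targets '[{"x": 0,"y": 0,"z": 0,"ax": 0,"ay": 0,"az": 0,"gripper": 1},{"x": 0,"y": 0,"z": 0,"ax": 0,"ay": 0,"az": 0,"gripper": 1},{"x": 0,"y": 0,"z": 0,"ax": 0,"ay": 0,"az": 0,"gripper": 1}]'

```text
clock: 16.4
position: [513.7, -200.8, 106.0]
ee_rot: [-0.173, 0.985, -0.0, 0.002]
contact_force: [0.7, 0.4, -0.9]
gripper_width: 16.4
grasp_force: 58.7
```

```bash
python3 -c "
from h import *
rk()"
```

```text
16.4 tip-hole [ 2.800e-01 -1.000e-02 -7.498e+01] tool mm [ 0.000e+00  3.000e-02 -7.498e+01] F [ 0.7  0.4 -0.9] tilt [ 3.7e-03  2.0e-04 -1.0e+00]
```

Request:
send_rows --targets '[{"x": 0,"y": 0,"z": 0.1,"ax": 0,"ay": 0,"az": 0,"gripper": 1},{"x": 0,"y": 0,"z": 0.1,"ax": 0,"ay": 0,"az": 0,"gripper": 1},{"x": 0,"y": 0,"z": 0.05,"ax": 0,"ay": 0,"az": 0,"gripper": 1},{"x": 0,"y": 0,"z": 0,"ax": 0,"ay": 0,"az": 0,"gripper": 1}]'

```text
clock: 16.73
position: [513.5, -200.7, 103.2]
ee_rot: [-0.173, 0.985, -0.0, 0.002]
contact_force: [-0.1, -0.0, -0.4]
gripper_width: 16.4
grasp_force: 58.7
```

Request:
send_rows --targets '[{"x": 0,"y": 0,"z": 0.05,"ax": 0,"ay": 0,"az": 0,"gripper": 1},{"x": 0,"y": 0,"z": 0.05,"ax": 0,"ay": 0,"az": 0,"gripper": 1},{"x": 0,"y": 0,"z": 0,"ax": 0,"ay": 0,"az": 0,"gripper": 1}]'

```text
clock: 16.98
position: [513.7, -200.8, 103.1]
ee_rot: [-0.173, 0.985, -0.0, 0.002]
contact_force: [-0.9, 1.3, 4.8]
gripper_width: 16.4
grasp_force: 59.2
```

Seated (4.8 N upward at the expected height). Releasing.

Request:
send_rows --targets '[{"x": 0,"y": 0,"z": 0,"ax": 0,"ay": 0,"az": 0,"gripper": 0.4},{"x": 0,"y": 0,"z": 0,"ax": 0,"ay": 0,"az": 0,"gripper": 0},{"x": 0,"y": 0,"z": 0,"ax": 0,"ay": 0,"az": 0,"gripper": -0.4},{"x": 0,"y": 0,"z": 0,"ax": 0,"ay": 0,"az": 0,"gripper": -0.4},{"x": 0,"y": 0,"z": 0,"ax": 0,"ay": 0,"az": 0,"gripper": -0.4}]'

```text
clock: 17.4
position: [513.6, -200.8, 102.3]
ee_rot: [-0.173, 0.985, -0.0, 0.002]
contact_force: [-0.4, 0.3, 1.3]
gripper_width: 59.7
grasp_force: 0.0
```

Request:
send_rows --targets '[{"x": 0,"y": 0,"z": -1,"ax": 0,"ay": 0,"az": 0,"gripper": -0.4},{"x": 0,"y": 0,"z": -2,"ax": 0,"ay": 0,"az": 0,"gripper": -0.4},{"x": 0,"y": 0,"z": -3,"ax": 0,"ay": 0,"az": 0,"gripper": -0.4},{"x": 0,"y": 0,"z": -4,"ax": 0,"ay": 0,"az": 0,"gripper": -0.4},{"x": 0,"y": 0,"z": -4,"ax": 0,"ay": 0,"az": 0,"gripper": -0.4}]'

```text
clock: 17.82
position: [512.4, -200.8, 244.2]
ee_rot: [-0.173, 0.985, -0.0, 0.001]
contact_force: [2.3, 0.4, 0.2]
gripper_width: 59.7
grasp_force: 0.0
```

Request:
send_rows --targets '[{"x": 0,"y": 0,"z": -4,"ax": 0,"ay": 0,"az": 0,"gripper": -0.4},{"x": 0,"y": 0,"z": -4,"ax": 0,"ay": 0,"az": 0,"gripper": -0.4},{"x": 3,"y": 0,"z": 0,"ax": 0,"ay": 0,"az": 0,"gripper": -0.4},{"x": 3,"y": 0,"z": 0,"ax": 0,"ay": 0,"az": 0,"gripper": -0.4},{"x": 3,"y": 0,"z": 0,"ax": 0,"ay": 0,"az": 0,"gripper": -0.4}]'

```text
clock: 18.23
position: [427.3, -231.5, 323.5]
ee_rot: [-0.173, 0.985, -0.001, 0.003]
contact_force: [-0.8, -0.7, -0.3]
gripper_width: 60.1
grasp_force: 0.0
```

Run:
```python
from h import *
im,d=arm.get_image("side");cv2.imwrite("pics/side4.png",im[:,:,::-1]);P=cloud("side",d)
hsv=cv2.cvtColor(im,cv2.COLOR_RGB2HSV);H,S,V=cv2.split(hsv)
b=np.zeros((480,640),bool);b[295:345,300:335]=1
m=b&((H<14)|(H>172))&(S>140)&(P[...,1]>-260);Q=P[m];vs,us=np.nonzero(m);print(len(Q),us.min(),us.max(),vs.min(),vs.max(),Q[:,2].max(),Q.mean(0))
```

```text
178 311 320 306 331 153.07833970554555 [ 515.32486478 -203.52753714  135.59381028]
```

View pics/side4.png

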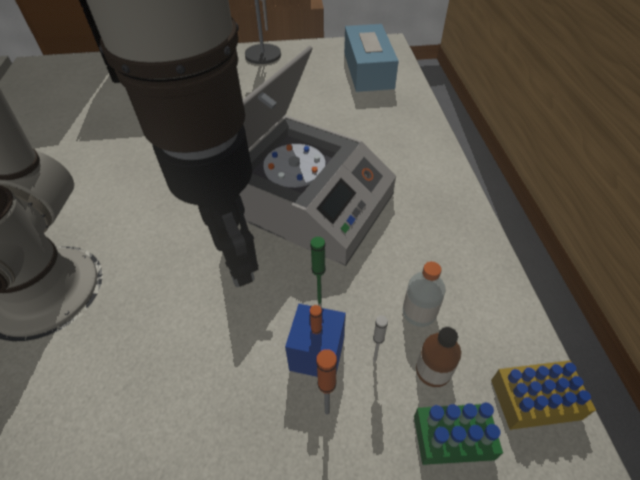

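The pin stands home in the rack at (316,318), the same pixels as at the start. The lid is open and the arm is clear. Letting the arm settle, then handing in.

Request:
send_rows --targets '[{"x": 0,"y": 0,"z": 0,"ax": 0,"ay": 0,"az": 0,"gripper": -0.4},{"x": 0,"y": 0,"z": 0,"ax": 0,"ay": 0,"az": 0,"gripper": -0.4},{"x": 0,"y": 0,"z": 0,"ax": 0,"ay": 0,"az": 0,"gripper": -0.4},{"x": 0,"y": 0,"z": 0,"ax": 0,"ay": 0,"az": 0,"gripper": -0.4},{"x": 0,"y": 0,"z": 0,"ax": 0,"ay": 0,"az": 0,"gripper": -0.4}]'

```text
clock: 18.7
position: [428.9, -231.2, 321.8]
ee_rot: [-0.173, 0.985, -0.0, 0.001]
contact_force: [-0.1, -0.4, -0.1]
gripper_width: 59.7
grasp_force: 0.0
```

```bash
python3 -c "
from bench import arm
print(arm.job_done())"
```

```text
the job is handed in; nothing more can be done
None
```

I handed the job in at about 19 s: the latch tripped at roughly 8 N, the lid swung open by itself and stayed open, and the pin is back upright and fully home in its blue rack (no verdict was shown).

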